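Lock the pump fixture with the large square T-key

ROBOT

A 6-joint arm with a two-finger parallel gripper is mounted at the origin on the work surface. World frame = base frame: x ahead of the robot, y to its left, z up, the work surface at z = 0. Lengths are in mm, angles in rad, forces in N, time in s.
With the tool pointing down it reaches from about 300 to 850 mm from the base axis. Payload 4.2 kg.
Tool frame: the origin (TCP) lies at the very end of the fingers, on their centre line; the grasp point (between the pads) lies r.tcp_to_grasp behind it (r.tcp_to_grasp is the distance from the TCP to the grasp point, in mm); z points along the fingers, x is the direction in which the jaws open and shut, and the axes are right-handed (so a half turn about z gives the same grasp; the last joint's range is limited). The gripper opens to 91 mm and grips with 3 to 60 N. Pads are 32 mm wide; open, the fingers measure 118 mm over their backs; the gripper's body (76 mm by 178 mm) begins 60 mm behind the grasp point.
Start: joints at [-1.275, 0.32, 1.565, -0, 1.257, -0.02], TCP at [178.585, -546.581, 213.976] pointing down, gripper open.
Joint ranges: [-3.11, 3.11], [-0.84, 2.01], [0.21, 2.61], [-1.34, 4.49], [0.05, 2.63], [-2.56, 2.56]. Speed limits (rad/s): [2.57, 2.57, 3.14, 3.14, 3.14, 3.14].

INTERFACE

Orientations are given as a 3x3 rotation matrix whose columns are the frame's x, y, z axes.
In Python, from cell import r gives the robot as it stands. The module is installed in compiled form; this text tells all that it offers.
- The arm moves only by the tool move_arm, never from a script. Its argument "motion" is text: rows parted by semicolons, each of 7 numbers parted by spaces: the shift along the tool's x, y, z in m, then the turn, a rotation vector about the tool's x, y, z in rad, then the finger opening in m, from 0 to 0.0912. A call has 1 to 12 rows; each row is the pose to reach, as a shift and turn from the pose commanded when the call began, along the tool's axes at that moment; what a row does not reach only later rows make up. A row lasts 1/8 s, in which the tool goes at most 62.5 mm and 10.7 degrees, less where a joint would pass 70% of its speed; a pose out of reach is approached as far as the arm can. A call with a gripper value outside its range is refused whole. The fingers move at their own pace and stop on an object; "force" is the grip in N (left out, the last holds). Time passes only in rows, so rows that repeat a pose let the fingers close. It gives the time, the measured TCP pose, the force and the opening at its end, in the units of the state.
- r.state(): the state, without advancing time (a new reading comes with each control period).
- r.grab_frame(name): name is "scene" or "top"; returns a dict with "img" (400x640x3 uint8, blue, green, red), "fx", "fy", "cx", "cy" (pixels), "pose" (4x4, takes a point from camera to world coordinates). Camera axes: x right, y up, looking along -z (the intrinsics and any distortion apply to the point x, -y, -z); pixel columns grow to the right and rows downward; lengths in mm; the calibration is good to about 2 mm. A picture is of the moment at which its call begins. There is no depth.
- r.job_done(): hands the job in, once; it reports no verdict.
The state is a dict: "time": time; "joint_positions": joint angles; "qvel": joint speeds; "tau": joint torques, N m; "ee_pos": TCP position; "tcp_rot": TCP orientation; "contact_force": force on the tool from outside, world axes, zero at the start; "moment": the same for the moment, N m; "opening": finger opening in mm.
Only numpy, scipy, OpenCV 4.12 (cv2) and the standard library are available. Lean on these libraries where they do the work, as an engineer would, in place of code of your own. Each camera call takes 0.05 s, during which the arm holds its last target.

TASK

Clamp the pump body in its holding fixture. Take the largest T-handled square key from the wooden key stand, put it fully down into the square socket of the fixture's clamp head, and use it to turn the head clockwise (seen from above) to its stop, which brings the clamp finger over the pump's flange. Then let go, leaving the key standing in the socket.

Things in the scene. Friction and masses are not known exactly. Their poses are not given: they have to be found in the camera images.
- key_center (a point): Large steel T-key, 103 mm tall, 350 g, upright. Point on its axis, half-way up; z up, x along the crossbar. From below: square shank 16 mm, 45 long, sides along x and y, tip tapered; collar 44 across, 6 thick, resting on the stand; stem 14 across, 34 long; crossbar 80 long (x), 16 wide (y), 18 high, its centre 42.5 mm above the point: grip there, across the width.
- stand: Dark wooden key stand (board on two feet), 85 (x) x 280 (y) x 55 mm high; origin centre of its underside. Three 26 mm square upright holes at y -90, 0, 90 mm hold keys in any order: the large T-key (80 mm bar), a small T-key (44 mm bar) and one with a round knob 42 mm across; the last two do not serve. Crossbars lie within 0.3 rad of x. All keys are 103 mm tall.
- socket (a point): Centre of the socket's mouth, on top of the clamp head (steel block 64 x 64 mm, top 70 mm up). z up; x, y along the hole's sides, turning with the head. Hole 20 mm square, 50 deep, 5 mm chamfer: 2 mm play all round, 15 degrees askew enters, any quarter turn fits. Home, the key's collar rests on top, its crossbar's centre 49 mm above this point. Pump 115 mm high, 130 mm away on the same plate.
- lock (a joint): Turn of the clamp head about the socket's upright axis, rad: 0 open (its 98 mm clamp finger points roughly to the robot), growing clockwise seen from above, stop at 1.2 (finger over the pump's flange). Starts at 0 to 0.2, stays where left; friction 0.08 N m. With its play the key may turn up to 0.3 rad more than the head.
Mind the look-alikes: they are no part of the job. Leave any turquoise look-alike of the part that bears key_center alone.

How it is judged (in metres and radians):
On the way, in this order (a step that is already met when the one before it is completed fails the run):
1. the large T-key is down in the socket (z of key_center in the frame of socket below 0.02 m and horizontal distance between key_center and socket below 0.012 m and angle between key_center's own z axis and vertical below 0.2 rad), for 0.1 s.
2. the head is turned clockwise to lock, the key down in the socket (value of joint lock above 0.8 rad and z of key_center in the frame of socket below 0.02 m and horizontal distance between key_center and socket below 0.012 m), for 0.1 s.
At the end, for the whole second after the job is handed in: The clamp head is turned past 0.8 rad (stop at 1.2) and at rest, and the large T-key stands released in its socket: upright within 0.2 rad, within 12 mm of the socket's axis, its half-way point less than 20 mm above the mouth (6.5 mm when fully home) (all of step 2 and angle between key_center's own z axis and vertical below 0.2 rad and velocity of joint lock between -0.05 and 0.05 rad/s); the robot touches nothing.
It also fails if it takes over 48 s, if anything falls off the work surface, if the arm or the gripper's body presses on something with over 40 N, if the wrist force passes 120 N, or if a joint passes its speed limit or range.

## Working session

There is one attempt and no reset: what is moved stays moved. The work goes in short steps, Python scripts to look and compute and a tool call to move; the robot and the scene stay as the last step left them, time stands still between calls to the robot, and variables do not carry over. Pictures are saved under pics/ and viewed, and the job is handed in when it is done.

Besides the shell and the picture viewer there is one more tool, called as a command line: name --argument value ..., lists and objects as JSON in quotes. move_arm: Moves the arm, as the interface text tells. Its arguments: {"type":"object","properties":{"motion":{"type":"string"},"force":{"type":"number"}},"required":["motion"]}

```bash
mkdir -p pics
python3 - <<'E'
from cell import r
import cv2,pickle
s=r.state();print(s['time'],s['ee_pos'],s['tcp_rot'],s['opening'],r.tcp_to_grasp)
for n in("scene","top"):
    f=r.grab_frame(n);cv2.imwrite(f"pics/{n}0.png",f["img"]);pickle.dump(f,open(f"{n}0.pkl","wb"))
    print(n,{k:v for k,v in f.items() if k!="img"})
E
```

```text
0.0 [ 178.42964989 -546.08786547  213.11218845] [[ 3.10572855e-01 -9.50549438e-01 -5.17678077e-04]
 [-9.50547973e-01 -3.10573285e-01  1.66912846e-03]
 [-1.74736610e-03 -2.63081435e-05 -9.99998473e-01]] 91.32516153004995 18.8
scene {'fx': 400.94373912145755, 'fy': 400.94373912145755, 'cx': 318.9026813965604, 'cy': 199.80085212777504, 'pose': array([[ 4.64615311e-01, -6.37970376e-01,  6.14106190e-01,
         1.04304056e+03],
       [ 8.85459183e-01,  3.27094112e-01, -3.30108283e-01,
        -4.10194767e+02],
       [ 9.72878648e-03,  6.97139328e-01,  7.16869660e-01,
         7.43670515e+02],
       [ 0.00000000e+00,  0.00000000e+00,  0.00000000e+00,
         1.00000000e+00]])}
top {'fx': 408.6359266954709, 'fy': 408.6359266954709, 'cx': 319.97626553722824, 'cy': 206.01940564396804, 'pose': array([[-1.29526733e-01,  9.68117071e-01, -2.14411197e-01,
         2.70659917e+02],
       [-9.91575928e-01, -1.26475426e-01,  2.79489638e-02,
        -9.56768956e+01],
       [-5.98785794e-05,  2.16225120e-01,  9.76343533e-01,
         9.40200907e+02],
       [ 0.00000000e+00,  0.00000000e+00,  0.00000000e+00,
         1.00000000e+00]])}
```

View pics/scene0.png

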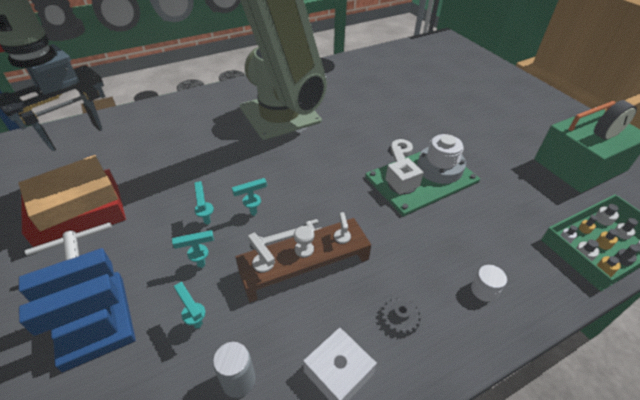

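View pics/top0.png

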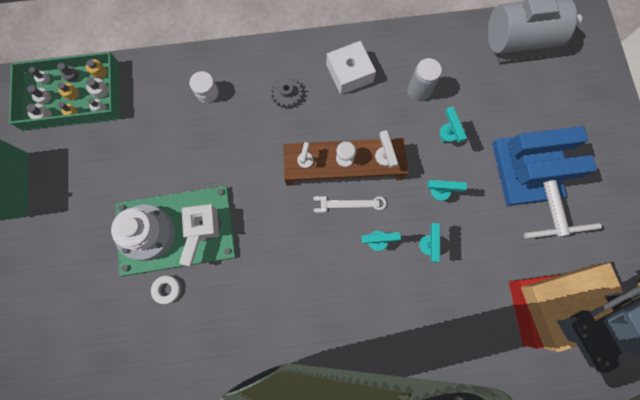

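Candidates in the top view: 
- Stand: small T at (305,153), knob at (346,152), large T at (388,150).
- Turquoise look-alikes: (453,125), (447,188), (381,239), (435,243).
- Vise T-bar: (562,230).

I choose the large T at (388,150) on the wooden stand, because it has the longest bar there. Next I check it in a close crop.

Run:
```python
import cv2,pickle,numpy as np
t=pickle.load(open('top0.pkl','rb'))['img'];s=pickle.load(open('scene0.pkl','rb'))['img']
a=cv2.resize(t[120:200,270:430],None,fx=5,fy=5,interpolation=cv2.INTER_CUBIC)
cv2.imwrite('pics/ct_stand.png',a)
cv2.imwrite('pics/ct_fix.png',cv2.resize(t[180:280,110:240],None,fx=6,fy=6,interpolation=cv2.INTER_CUBIC))
cv2.imwrite('pics/cs_stand.png',cv2.resize(s[200:300,230:380],None,fx=5,fy=5,interpolation=cv2.INTER_CUBIC))
cv2.imwrite('pics/cs_fix.png',cv2.resize(s[125:215,360:490],None,fx=6,fy=6,interpolation=cv2.INTER_CUBIC))
```

```text
(no output)
```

View pics/ct_stand.png

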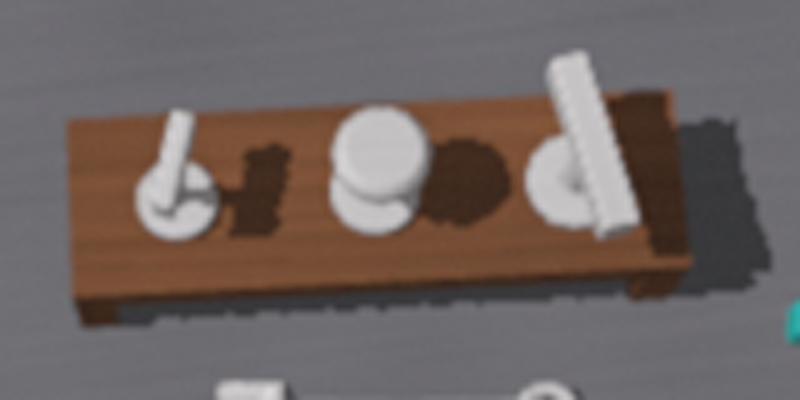

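View pics/ct_fix.png

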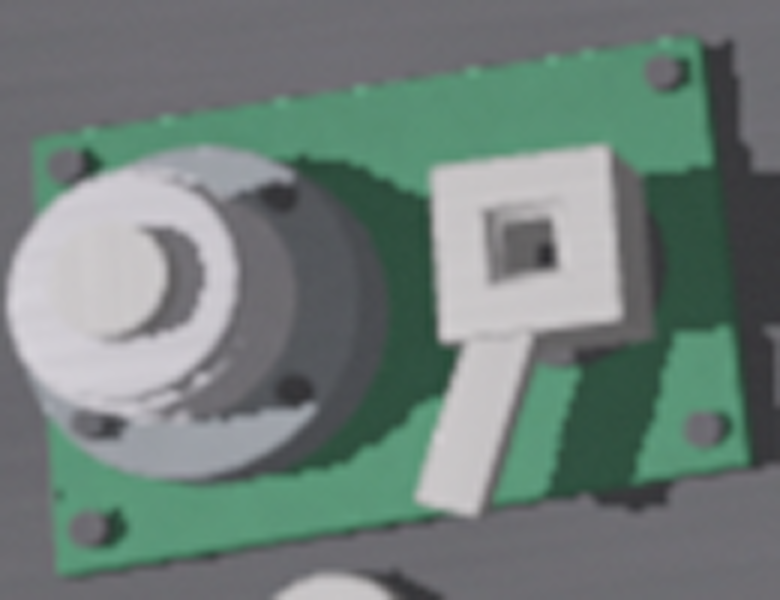

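View pics/cs_stand.png

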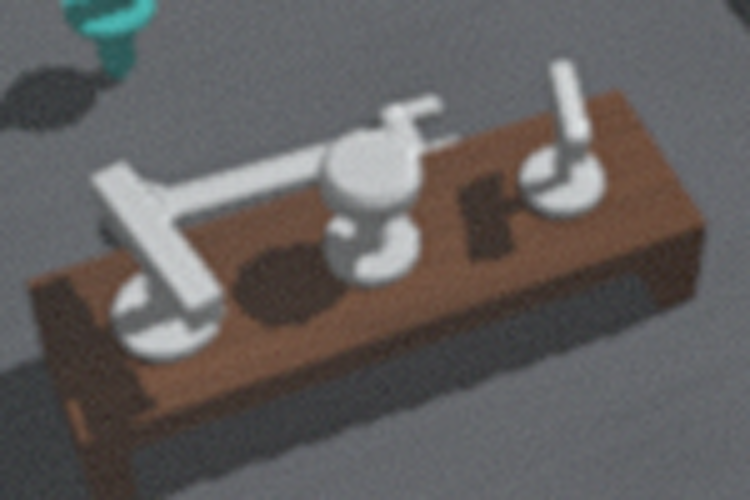

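View pics/cs_fix.png

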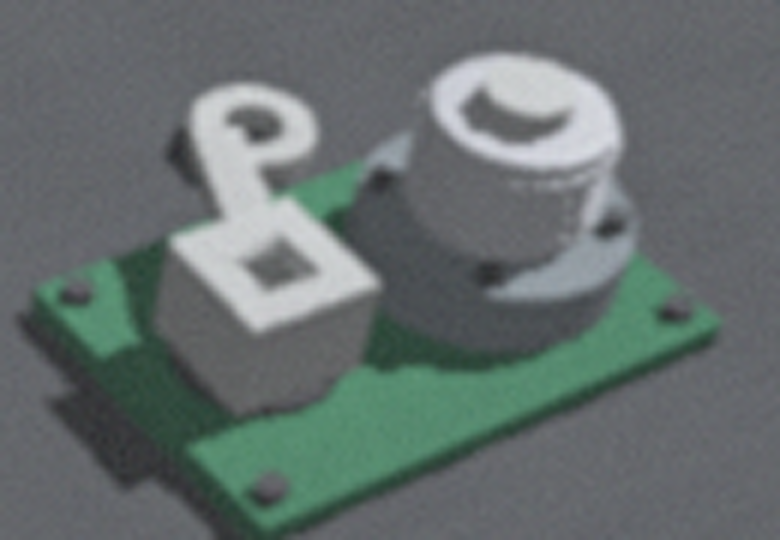

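```bash
cat > h.py <<'E'
import numpy as np,pickle
def ray(f,u,z):
    u=np.atleast_2d(u).astype(float);P=f['pose']
    d=np.c_[(u[:,0]-f['cx'])/f['fx'],-(u[:,1]-f['cy'])/f['fy'],-np.ones(len(u))]@P[:3,:3].T
    o=P[:3,3];return o+d*((z-o[2])/d[:,2])[:,None]
def crop(p,k,x0,y0): return (np.atleast_2d(p)+.5)/k-.5+[x0,y0]
E
python3 - <<'E'
from h import *
np.set_printoptions(suppress=True,precision=1)
T=pickle.load(open('top0.pkl','rb'));S=pickle.load(open('scene0.pkl','rb'))
def rep(n,a,sq=True):
    print(n,a[:,:2].tolist() and np.round(a[:,:2],1).tolist(),'c',a.mean(0)[:2], 'edge ang',[round(float(np.arctan2(*(a[(i+1)%4]-a[i])[1::-1])),3) for i in range(4)],'len',[round(float(np.linalg.norm(a[(i+1)%4]-a[i])),1) for i in range(4)])
rep('blkT',ray(T,crop([(432,170),(610,147),(622,320),(440,342)],6,110,180),70))
rep('blkS',ray(S,crop([(170,238),(290,195),(382,285),(260,332)],6,360,125),70))
rep('holeT',ray(T,crop([(485,208),(563,203),(556,270),(488,285)],6,110,180),70))
rep('barT',ray(T,crop([(550,62),(583,55),(637,220),(602,232)],5,270,120),113))
rep('barS',ray(S,crop([(95,178),(125,162),(220,290),(187,306)],5,230,200),113))
rep('collT',ray(T,crop([(525,180),(565,135),(610,190),(567,228)],5,270,120),61))
rep('boardT',ray(T,crop([(68,120),(673,90),(690,260),(76,298)],5,270,120),55))
print(ray(T,crop([(445,505),(500,340)],6,110,180),70)[:,:2])
print(ray(S,[(68,232),(30,248),(110,228)],100))
E
```

```text
blkT [[496.6, 179.0], [496.8, 114.2], [432.8, 114.6], [433.3, 179.7]] c [464.9 146.9] edge ang [-1.568, 3.136, 1.563, -0.012] len [64.7, 64.1, 65.1, 63.4]
blkS [[434.0, 117.2], [434.1, 180.5], [499.7, 179.6], [500.0, 116.5]] c [466.9 148.4] edge ang [1.57, -0.014, -1.566, 3.131] len [63.3, 65.6, 63.0, 66.0]
holeT [[480.1, 160.7], [478.2, 132.6], [454.0, 136.8], [451.7, 161.4]] c [466.  147.9] edge ang [-1.635, 2.971, 1.664, -0.024] len [28.2, 24.6, 24.7, 28.4]
barT [[598.0, -268.3], [599.4, -282.9], [522.6, -293.4], [519.2, -277.8]] c [ 559.8 -280.6] edge ang [-1.48, -3.006, 1.781, 0.12] len [14.7, 77.5, 16.0, 79.3]
barS [[526.3, -292.2], [524.0, -278.4], [600.3, -269.3], [601.4, -283.4]] c [ 563.  -280.8] edge ang [1.736, 0.119, -1.492, -3.025] len [14.0, 76.8, 14.2, 75.6]
collT [[563.7, -258.7], [582.7, -280.2], [554.0, -296.1], [538.8, -273.9]] c [ 559.8 -277.2] edge ang [-0.848, -2.634, 2.173, 0.546] len [28.6, 32.8, 27.0, 29.2]
boardT [[621.6, -56.3], [600.0, -334.4], [518.4, -327.8], [536.6, -50.5]] c [ 569.2 -192.2] edge ang [-1.648, 3.061, 1.505, -0.068] len [278.9, 81.9, 277.9, 85.1]
[[375.1 181.3]
 [431.2 158.4]]
[[ 337.7 -617.   100. ]
 [ 348.  -686.9  100. ]
 [ 365.7 -539.   100. ]]
```

move_arm --motion "-0.133 -0.447 0.013 0 0 0.19 0.06;-0.133 -0.447 0.013 0 0 0.19 0.06;-0.133 -0.447 0.013 0 0 0.19 0.06;-0.133 -0.447 0.013 0 0 0.19 0.06;-0.133 -0.447 0.013 0 0 0.19 0.06;-0.133 -0.447 0.013 0 0 0.19 0.06;-0.133 -0.447 0.013 0 0 0.19 0.06;-0.133 -0.447 0.013 0 0 0.19 0.06;-0.133 -0.447 0.013 0 0 0.19 0.06;-0.133 -0.447 0.013 0 0 0.19 0.06;-0.133 -0.447 0.013 0 0 0.19 0.06;-0.133 -0.447 0.013 0 0 0.19 0.06" --force 40

```text
time: 1.6
ee_pos: [561.4, -282.1, 201.2]
tcp_rot: [[0.124, -0.992, 0.0], [-0.992, -0.124, -0.0], [0.0, -0.0, -1.0]]
contact_force: [-0.7, -0.1, 0.8]
opening: 60.5
```

move_arm --motion "-0.001 0 0.04 0 0 0 0.06;-0.001 0 0.08 0 0 0 0.06;-0.001 0 0.11 0 0 0 0.06;-0.001 0 0.116 0 0 0 0.06;-0.001 0 0.116 0 0 0 0.06"

```text
time: 2.22
ee_pos: [562.3, -280.9, 85.6]
tcp_rot: [[0.125, -0.992, 0.001], [-0.992, -0.125, -0.001], [0.001, -0.001, -1.0]]
contact_force: [0.2, -0.1, 0.3]
opening: 60.0
```

Run:
```python
from cell import r
import cv2,pickle
s=r.state();print(s['time'],s['ee_pos'],s['contact_force'])
f=r.grab_frame("scene");cv2.imwrite("pics/s1.png",cv2.resize(f["img"][130:310,200:440],None,fx=3.3,fy=3.3,interpolation=cv2.INTER_CUBIC))
```

```text
2.225 [ 562.29691428 -280.89793482   85.64843829] [ 0.20303804 -0.12095286  0.2800079 ]
```

View pics/s1.png

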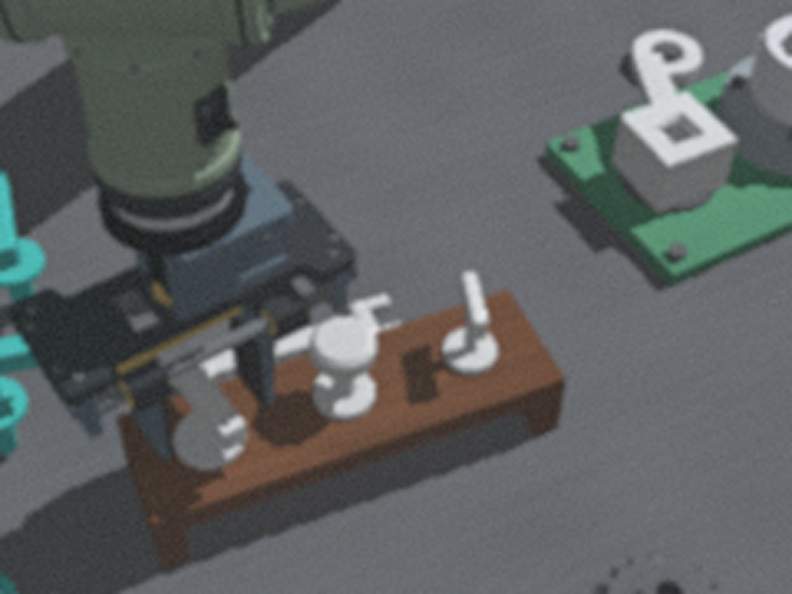

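The fingers straddle the bar at about (205,400), and the knob at (345,345) is clear. I close and lift.

move_arm --motion "0 0 0 0 0 0 0;0 0 0 0 0 0 0;0 0 0 0 0 0 0;0 0 0 0 0 0 0;0 0 0 0 0 0 0;0 0 -0.02 0 0 0 0;0 0 -0.05 0 0 0 0;0 0 -0.09 0 0 0 0;0 0 -0.13 0 0 0 0;0 0 -0.135 0 0 0 0;0 0 -0.135 0 0 0 0" --force 50

```text
time: 3.65
ee_pos: [561.2, -279.9, 218.2]
tcp_rot: [[0.126, -0.992, -0.003], [-0.992, -0.126, 0.001], [-0.002, 0.002, -1.0]]
contact_force: [-0.8, 0.5, -4.2]
opening: 15.8
```

Run:
```python
from cell import r
import cv2,pickle
s=r.state();print(s['time'],s['ee_pos'],s['contact_force'],s['opening'])
f=r.grab_frame("scene");cv2.imwrite("pics/s2.png",cv2.resize(f["img"][80:310,180:440],None,fx=2.6,fy=2.6,interpolation=cv2.INTER_CUBIC))
```

```text
3.65 [ 561.20537769 -279.8916523   218.17200401] [-0.80608304  0.45489305 -4.18390251] 15.788075177512653
```

View pics/s2.png

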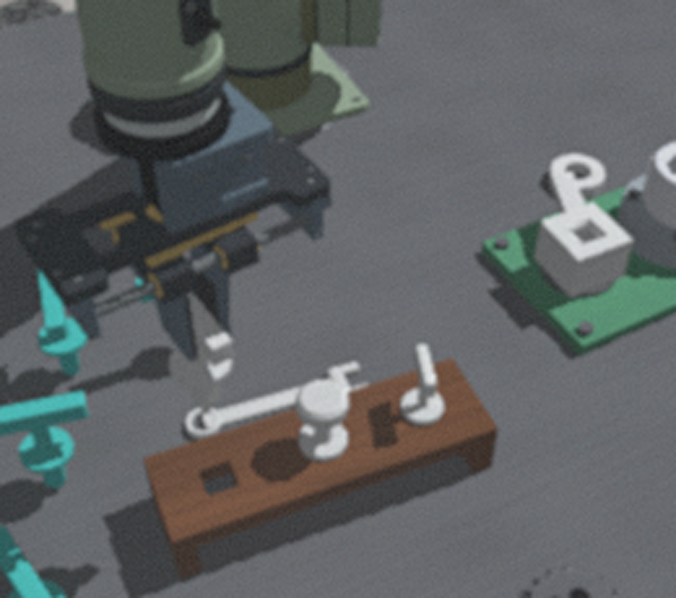

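move_arm --motion "-0.436 0.041 0 0 0 -1.445 0;-0.436 0.041 0 0 0 -1.445 0;-0.436 0.041 0 0 0 -1.445 0;-0.436 0.041 0 0 0 -1.445 0;-0.436 0.041 0 0 0 -1.445 0;-0.436 0.041 0 0 0 -1.445 0;-0.436 0.041 0 0 0 -1.445 0;-0.436 0.041 0 0 0 -1.445 0;-0.436 0.041 0 0 0 -1.445 0;-0.436 0.041 0 0 0 -1.445 0;-0.436 0.041 0 0 0 -1.445 0;-0.436 0.041 0 0 0 -1.445 0"

```text
time: 5.2
ee_pos: [466.8, 146.4, 219.8]
tcp_rot: [[1.0, -0.002, -0.0], [-0.002, -1.0, -0.0], [-0.0, 0.0, -1.0]]
contact_force: [-0.4, 0.0, -3.9]
opening: 15.5
```

move_arm --motion "0 0 0 0 0 0 0;0 0 0 0 0 0 0"

```text
time: 5.45
ee_pos: [466.7, 146.9, 220.0]
tcp_rot: [[1.0, -0.001, 0.0], [-0.001, -1.0, -0.0], [0.0, 0.0, -1.0]]
contact_force: [-0.2, 0.3, -3.6]
opening: 15.8
```

Run:
```python
from cell import r
import cv2,pickle
s=r.state();print(s['time'],s['ee_pos'],s['tcp_rot'],s['contact_force'],s['opening'],s['joint_positions'])
f=r.grab_frame("scene");cv2.imwrite("pics/s3.png",cv2.resize(f["img"][60:220,320:500],None,fx=3.7,fy=3.7,interpolation=cv2.INTER_CUBIC))
pickle.dump(f,open('s3.pkl','wb'))
f=r.grab_frame("top");cv2.imwrite("pics/t3.png",cv2.resize(f["img"][150:300,100:300],None,fx=3.7,fy=3.7,interpolation=cv2.INTER_CUBIC))
```

```text
5.45 [466.7398801  146.90317895 219.96741784] [[ 9.99999843e-01 -5.48465536e-04  1.17464723e-04]
 [-5.48461238e-04 -9.99999849e-01 -3.66119374e-05]
 [ 1.17484785e-04  3.65475068e-05 -9.99999992e-01]] [-0.23966804  0.32050962 -3.64436871] 15.753333902824497 [ 2.81469132e-01  1.80357313e-01  1.74098939e+00 -7.21920420e-05
  1.22014328e+00  2.82042391e-01]
```

View pics/s3.png

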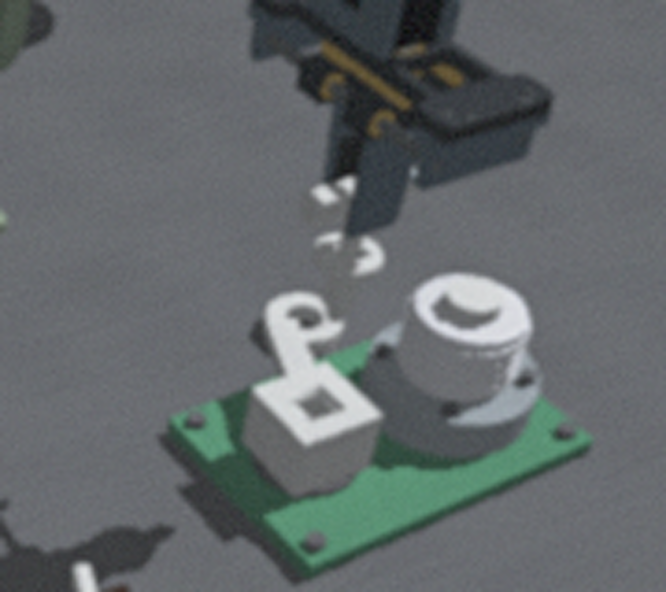

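View pics/t3.png

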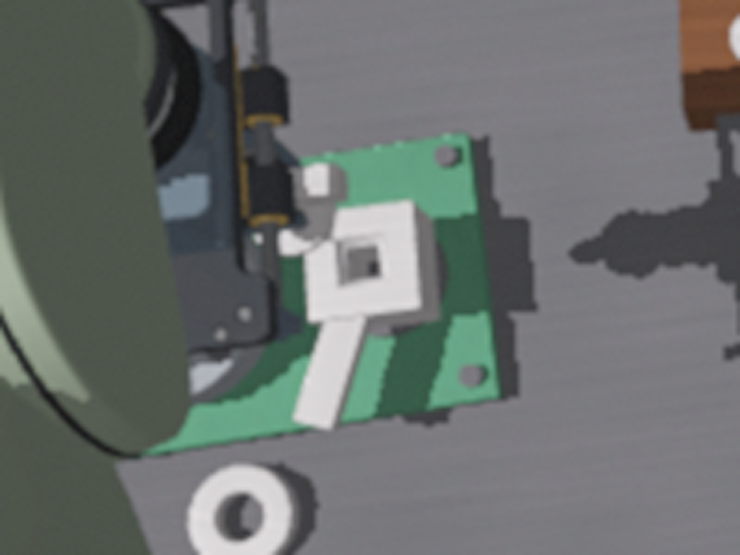

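move_arm --motion "0 0 0.03 0 0 0 0;0 0 0.055 0 0 0 0;0 0 0.066 0 0 0 0;0 0 0.066 0 0 0 0;0 0 0.066 0 0 0 0"

```text
time: 6.18
ee_pos: [467.5, 147.3, 154.9]
tcp_rot: [[1.0, 0.0, 0.002], [0.0, -1.0, 0.001], [0.002, -0.001, -1.0]]
contact_force: [-0.3, -0.6, -3.9]
opening: 15.8
```

Run:
```python
from cell import r
import cv2,pickle
s=r.state();print(s['time'],s['ee_pos'],s['contact_force'],s['opening'])
f=r.grab_frame("scene");cv2.imwrite("pics/s4.png",cv2.resize(f["img"][90:200,350:480],None,fx=5,fy=5,interpolation=cv2.INTER_CUBIC))
```

```text
6.175 [467.5141753  147.34720106 154.92068699] [-0.34871291 -0.56854033 -3.87647502] 15.84727029494375
```

View pics/s4.png

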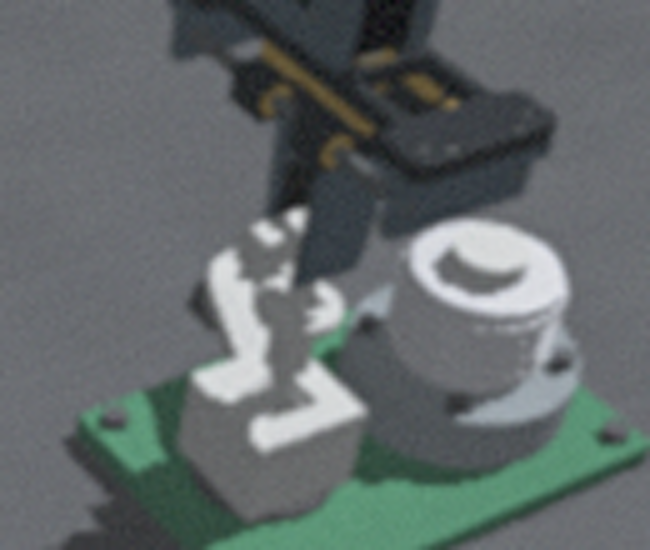

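The shank tip (about (285,385)) is above the socket mouth, so I go in gently.

move_arm --motion "-0.001 0 0.01 0 0 0 0;-0.001 0 0.016 0 0 0 0;-0.001 0 0.022 0 0 0 0;-0.001 0 0.027 0 0 0 0;-0.001 0 0.027 0 0 0 0"

```text
time: 6.85
ee_pos: [465.4, 147.0, 126.4]
tcp_rot: [[1.0, -0.0, -0.001], [-0.0, -1.0, -0.0], [-0.001, 0.0, -1.0]]
contact_force: [0.4, -0.4, -3.8]
opening: 16.0
```

move_arm --motion "0 0 0.008 0 0 0 0;0 0 0.014 0 0 0 0;0 0 0.02 0 0 0 0;0 0 0.024 0 0 0 0;0 0 0.025 0 0 0 0;0 0 0.025 0 0 0 0"

```text
time: 7.6
ee_pos: [465.8, 147.1, 102.0]
tcp_rot: [[1.0, -0.0, 0.0], [-0.0, -1.0, -0.0], [0.0, 0.0, -1.0]]
contact_force: [-0.6, -0.1, -3.9]
opening: 15.8
```

move_arm --motion "0 0 0.001 0 0 0 0;0 0 0.002 0 0 0 0;0 0 0.002 0 0 0 0"

```text
time: 7.98
ee_pos: [465.8, 147.1, 100.0]
tcp_rot: [[1.0, -0.0, 0.0], [-0.0, -1.0, -0.0], [0.0, 0.0, -1.0]]
contact_force: [0.3, 0.1, -4.1]
opening: 15.9
```

Run:
```python
from cell import r
import cv2,pickle
s=r.state();print(s['time'],s['ee_pos'],s['contact_force'],s['moment'],s['joint_positions'])
f=r.grab_frame("scene");cv2.imwrite("pics/s5.png",cv2.resize(f["img"][90:200,350:480],None,fx=5,fy=5,interpolation=cv2.INTER_CUBIC))
```

```text
7.975 [465.75012262 147.08439266  99.96555778] [ 0.32491836  0.05758999 -4.12726019] [-0.00731189 -0.04101039 -0.01728953] [ 2.82404727e-01  2.92404417e-01  1.92501398e+00 -1.14190965e-04
  9.23983409e-01  2.82487020e-01]
```

View pics/s5.png

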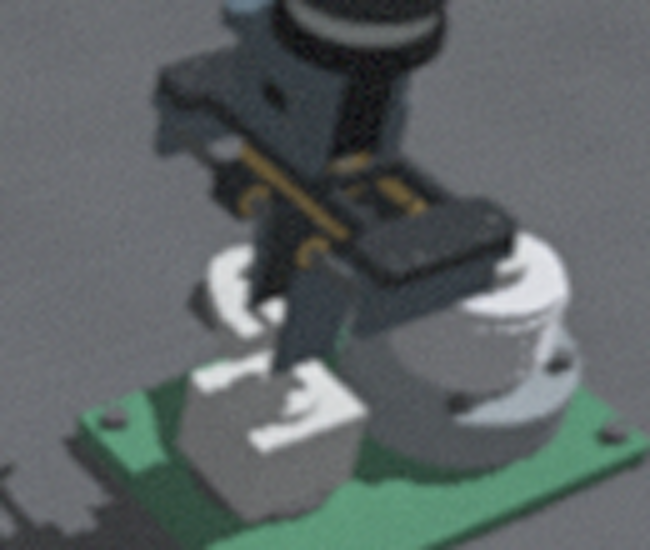

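move_arm --motion "0 0 0 0 0 0.1 0;0 0 0 0 0 0.2 0;0 0 0 0 0 0.3 0;0 0 0 0 0 0.4 0;0 0 0 0 0 0.5 0;0 0 0 0 0 0.6 0;0 0 0 0 0 0.7 0;0 0 0 0 0 0.8 0;0 0 0 0 0 0.8 0"

```text
time: 9.15
ee_pos: [465.9, 148.1, 100.1]
tcp_rot: [[0.697, -0.717, 0.001], [-0.717, -0.697, 0.002], [-0.001, -0.002, -1.0]]
contact_force: [0.2, 5.1, -4.3]
opening: 15.2
```

Run:
```python
from cell import r
import cv2,pickle
s=r.state();print(s['time'],s['ee_pos'],s['contact_force'],s['moment'],s['joint_positions'])
f=r.grab_frame("scene");cv2.imwrite("pics/s6.png",cv2.resize(f["img"][90:200,350:480],None,fx=5,fy=5,interpolation=cv2.INTER_CUBIC))
```

```text
9.15 [465.89496049 148.14090559 100.05319682] [ 0.15273477  5.06007213 -4.30018187] [ 1.10215706 -0.00536728  0.01590877] [0.28306704 0.29244727 1.92467476 0.00231596 0.92327719 1.08135405]
```

View pics/s6.png

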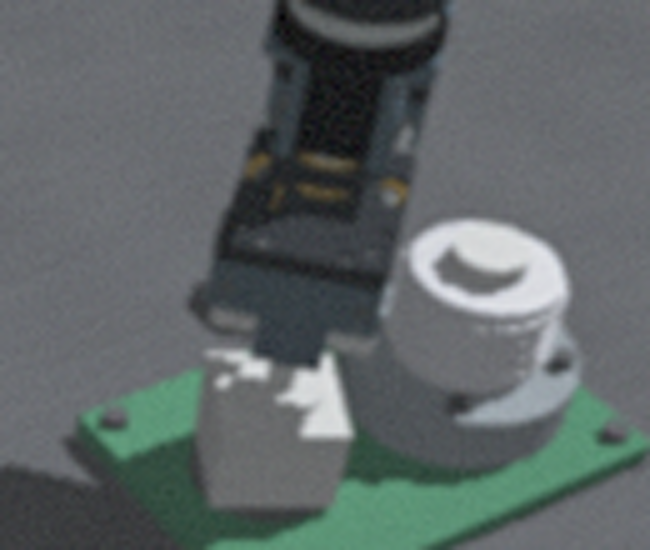

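The block has turned with the key, so I continue to the stop.

move_arm --motion "0 0 0 0 0 0.1 0;0 0 0 0 0 0.2 0;0 0 0 0 0 0.3 0;0 0 0 0 0 0.38 0;0 0 0 0 0 0.38 0"

```text
time: 9.82
ee_pos: [466.1, 147.9, 100.1]
tcp_rot: [[0.382, -0.924, 0.001], [-0.924, -0.382, 0.002], [-0.001, -0.002, -1.0]]
contact_force: [0.4, 5.2, -4.5]
opening: 15.7
```

Run:
```python
from cell import r
import cv2,pickle
s=r.state();print(s['time'],s['ee_pos'],s['contact_force'],s['moment'],s['joint_positions'])
f=r.grab_frame("scene");cv2.imwrite("pics/s7.png",cv2.resize(f["img"][90:200,350:480],None,fx=5,fy=5,interpolation=cv2.INTER_CUBIC))
```

```text
9.825 [466.1375508  147.86197301 100.09199457] [ 0.42632242  5.19899728 -4.52203274] [ 1.26079508 -0.12901669  0.0368733 ] [2.82824761e-01 2.92451456e-01 1.92454568e+00 1.50512739e-03
 9.23056011e-01 1.46040193e+00]
```

View pics/s7.png

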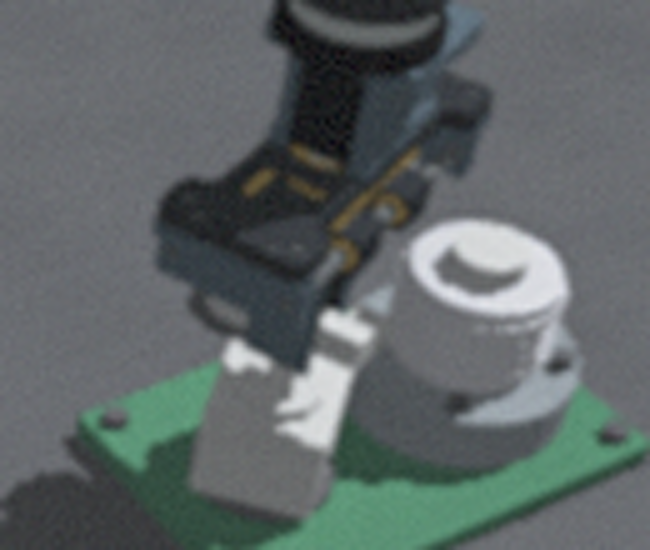

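move_arm --motion "0 0 0 0 0 0.05 0;0 0 0 0 0 0.1 0;0 0 0 0 0 0.12 0;0 0 0 0 0 0.12 0"

```text
time: 10.38
ee_pos: [466.2, 147.8, 100.1]
tcp_rot: [[0.27, -0.963, 0.001], [-0.963, -0.27, 0.001], [-0.001, -0.002, -1.0]]
contact_force: [0.1, 4.1, -5.7]
opening: 15.3
```

Run:
```python
from cell import r
import numpy as np
s=r.state();print(s['time'],s['ee_pos'],s['contact_force'],s['moment'],s['joint_positions'][5],np.arctan2(*s['tcp_rot'][1::-1,0]))
```

```text
10.375 [466.18722879 147.76118973 100.08206495] [ 0.11192705  4.05209731 -5.72913146] [ 1.21046115 -0.15781924  0.07443844] 1.5798889598627532 -1.2978980029803755
```

move_arm --motion "0 0 0 0 0 0.04 0;0 0 0 0 0 0.08 0;0 0 0 0 0 0.08 0"

```text
time: 10.75
ee_pos: [466.2, 147.7, 100.1]
tcp_rot: [[0.192, -0.981, 0.001], [-0.981, -0.192, 0.001], [-0.001, -0.002, -1.0]]
contact_force: [0.8, 3.8, -4.7]
opening: 15.3
```

Run:
```python
from cell import r
import numpy as np
s=r.state();print(s['time'],s['ee_pos'],s['contact_force'],s['moment'],s['joint_positions'][5],np.arctan2(*s['tcp_rot'][1::-1,0]))
```

```text
10.75 [466.21837139 147.67599769 100.1014591 ] [ 0.82258782  3.81144064 -4.71547189] [ 1.18465244 -0.22088669 -0.00315777] 1.6599985541962787 -1.3779762163274891
```

move_arm --motion "0 0 0 0 0 0.04 0;0 0 0 0 0 0.08 0;0 0 0 0 0 0.08 0"

```text
time: 11.12
ee_pos: [466.2, 147.6, 100.1]
tcp_rot: [[0.113, -0.994, 0.001], [-0.994, -0.113, 0.001], [-0.001, -0.001, -1.0]]
contact_force: [0.5, 5.1, -5.1]
opening: 15.7
```

Run:
```python
from cell import r
import cv2,pickle
import numpy as np
s=r.state();print(s['time'],s['ee_pos'],s['contact_force'],s['moment'],s['joint_positions'][5],np.arctan2(*s['tcp_rot'][1::-1,0]))
f=r.grab_frame("scene");cv2.imwrite("pics/s8.png",cv2.resize(f["img"][90:200,350:480],None,fx=6,fy=5,interpolation=cv2.INTER_CUBIC))
```

```text
11.125 [466.23232409 147.64487799 100.07942577] [ 0.4548631   5.12971121 -5.07840256] [ 1.22689507 -0.23376032  0.07549022] 1.739996094773901 -1.4578840178063086
```

View pics/s8.png

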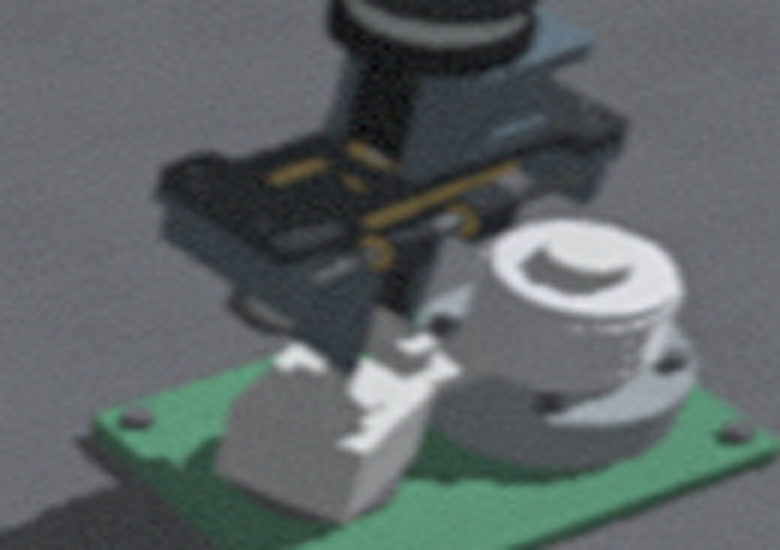

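move_arm --motion "0 0 0 0 0 0.03 0;0 0 0 0 0 0.06 0;0 0 0 0 0 0.06 0"

```text
time: 11.55
ee_pos: [466.3, 147.6, 100.1]
tcp_rot: [[0.053, -0.999, 0.001], [-0.999, -0.053, 0.001], [-0.001, -0.001, -1.0]]
contact_force: [1.2, 5.0, -5.2]
opening: 15.5
```

Run:
```python
from cell import r
import numpy as np
s=r.state();print(s['time'],s['ee_pos'],s['contact_force'],s['moment'],s['joint_positions'][5],np.arctan2(*s['tcp_rot'][1::-1,0]))
```

```text
11.55 [466.27213322 147.58345383 100.09037135] [ 1.23506999  4.95737897 -5.21437612] [ 1.22570799 -0.17599657  0.1828797 ] 1.8000177910572308 -1.5177935108064313
```

move_arm --motion "0 0 0 0 0 0.03 0;0 0 0 0 0 0.04 0;0 0 0 0 0 0.04 0"

```text
time: 11.92
ee_pos: [466.3, 147.6, 100.1]
tcp_rot: [[0.014, -1.0, 0.001], [-1.0, -0.014, 0.001], [-0.001, -0.001, -1.0]]
contact_force: [0.9, 4.6, -5.1]
opening: 15.6
```

Run:
```python
from cell import r
import numpy as np,cv2
s=r.state();print(s['time'],s['ee_pos'],s['contact_force'],s['moment'],s['joint_positions'][5],np.arctan2(*s['tcp_rot'][1::-1,0]))
f=r.grab_frame("scene");cv2.imwrite("pics/s9.png",cv2.resize(f["img"][90:200,350:480],None,fx=5,fy=5,interpolation=cv2.INTER_CUBIC))
```

```text
11.925 [466.25165346 147.58923603 100.08116134] [ 0.86225554  4.60347697 -5.05188818] [ 1.25774844 -0.19001063  0.54965485] 1.8391198270138476 -1.5564924185610038
```

View pics/s9.png

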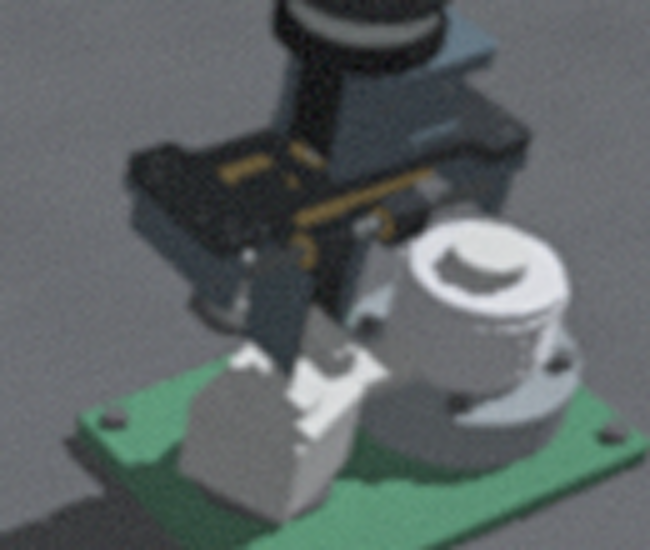

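The z moment rose to 0.55 N m, so the head is at its stop. I relax the twist slightly, open and lift away.

move_arm --motion "0 0 0 0 0 -0.04 0;0 0 0 0 0 -0.04 0;0 0 0 0 0 -0.04 0.045;0 0 0 0 0 -0.04 0.045;0 0 0 0 0 -0.04 0.045;0 0 0 0 0 -0.04 0.045;0 0 0 0 0 -0.04 0.045"

```text
time: 12.85
ee_pos: [465.7, 146.9, 100.0]
tcp_rot: [[0.051, -0.999, 0.0], [-0.999, -0.051, -0.0], [0.0, -0.0, -1.0]]
contact_force: [0.0, -0.8, -0.2]
opening: 45.0
```

move_arm --motion "0 0 -0.01 0 0 -0.04 0.045;0 0 -0.03 0 0 0 0.045;0 0 -0.06 0 0 0 0.045;0 0 -0.1 0 0 0 0.045;0 0 -0.14 0 0 0 0.045;0 0 -0.18 0 0 0 0.045;0 0.1 -0.18 0 0 0 0.045;0 0.16 -0.18 0 0 0 0.045;0 0.16 -0.18 0 0 0 0.045;0 0.16 -0.18 0 0 0 0.045;0 0.16 -0.18 0 0 0 0.045"

```text
time: 14.22
ee_pos: [306.6, 139.1, 280.2]
tcp_rot: [[0.051, -0.999, 0.001], [-0.999, -0.051, 0.0], [-0.0, -0.001, -1.0]]
contact_force: [0.1, -0.1, -0.4]
opening: 45.0
```

Run:
```python
from cell import r
import numpy as np,cv2,pickle
s=r.state();print(s['time'],s['ee_pos'],s['contact_force'],s['moment'])
f=r.grab_frame("scene");cv2.imwrite("pics/s10.png",cv2.resize(f["img"][90:200,350:480],None,fx=5,fy=5,interpolation=cv2.INTER_CUBIC))
pickle.dump(f,open('s10.pkl','wb'))
f=r.grab_frame("top");cv2.imwrite("pics/t10.png",cv2.resize(f["img"][160:290,100:260],None,fx=4.5,fy=4.5,interpolation=cv2.INTER_CUBIC))
pickle.dump(f,open('t10.pkl','wb'))
```

```text
14.225 [306.57328446 139.11361046 280.20218561] [ 0.09069789 -0.11494701 -0.35217667] [-0.01407609  0.03368387  0.00035719]
```

View pics/s10.png

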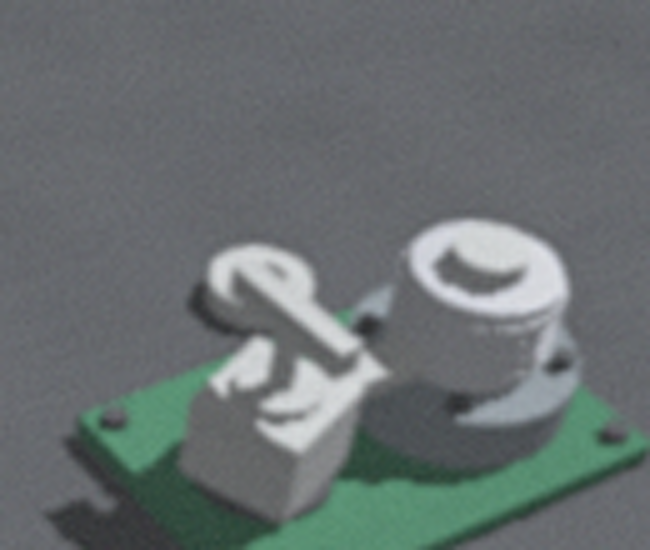

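View pics/t10.png

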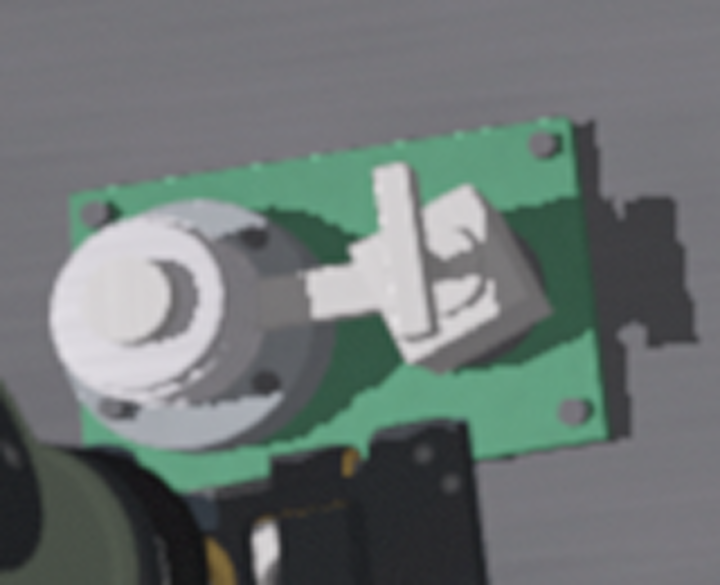

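Run:
```python
from h import *
T=pickle.load(open('t10.pkl','rb'))
b=ray(T,crop([(352,245),(473,185),(528,305),(410,362)],4.5,100,160),70);d=b[1]-b[0];print(b[:,:2].round(1),'c',b.mean(0)[:2],np.arctan2(d[1],d[0]))
f=ray(T,crop([(260,300)],4.5,100,160),70);d=f[0]-b.mean(0);print('finger',np.arctan2(d[1],d[0]))
k=ray(T,crop([(390,163),(422,337)],4.5,100,160),128);d=k[0]-k[1];print(k.round(1),k.mean(0),np.linalg.norm(d),np.arctan2(d[1],d[0]))
```

```text
[[484.  187.8]
 [506.2 127.9]
 [443.7 105.8]
 [423.6 163.6]] c [464.38669045 146.26527638] -1.2167313413292014
finger 1.5889366192915708
[[505.7 149.7 128. ]
 [423.9 140.3 128. ]] [464.7828587  144.99539718 128.        ] 82.28383827902451 0.11444251600840528
```

```bash
python3 -c "
from cell import r
print(r.job_done())"
```

```text
the job is handed in; nothing more can be done
None
```

The pump body is clamped: I took the large T-key from the stand, put it fully down into the socket, turned the head clockwise to its stop, and let go. The job was handed in after about 14 s of robot time; no verdict was reported.

- **Stop:** the twist moment rose to 0.55 N m at the end of the turn. In the top picture the block had turned about 1.22 rad and the clamp finger about 1.20 rad. The finger lies over the pump's flange.
- **Key:** it stands upright in the socket, with its collar on the block as far as the pictures show. Its crossbar's centre is within about 3 mm of the measured socket axis. I did not measure its height after release.
- **Robot:** it has moved away, and the force on it reads about 0.
- **Failed checks:** no check failed or disagreed.

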